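# Seat a guide pin in the V-groove gauge

## Task

Take the brass pin from its wooden rest and lay it in the V-groove of the grey gauge, domed nose towards the blue hood and still outside it, and let go. Then push it gently along the groove, under the sprung white shoe and into the hood, until its nose bears against the stop hidden in there, and leave it seated. Never load the stop with more than 20 N, and do not shift the brass weight, the oil bottle or the glue stick.

Things in the scene. Friction and masses are not known exactly. Their poses are not given: they have to be found in the camera images.
- pin: Brass pin, 20 mm diameter, 120 mm long, about 0.2 kg, red band round the tail end. Origin at its centre; x runs along it towards the domed nose (hemisphere, radius 10 mm); the tail end at -x is flat. Its reported roll about x means nothing. It starts lying level in the wooden rest with its axis 36 mm above the table.
- pin_nose (a point): Tip of the pin's domed nose, 60 mm from its centre.
- pin_tail (a point): Centre of the pin's flat tail face, 60 mm from its centre.
- pin_rest: Fixed wooden rest 90 x 70 mm with a block 70 mm long, 44 mm wide, 32 mm high. The pin lies along x in a square channel in its top, 22 mm wide and 6 mm deep; its axis is 4 mm above the block's top, so fingers can close on it from above with their ends just above the block. Origin under its centre, on the table.
- gauge: Fixed grey gauge: base 240 x 80 x 10 mm, on it a steel V-block 220 mm long and 44 mm wide. Origin under the centre, on the table; x runs along the groove towards the blue hood, z up. 90 degree groove from x = -110 to 110 mm, lips 36 mm above the table; a pin lying in it has its axis 40 mm above the table, 4 mm above the lips.
- stop_head: Blue hood on the gauge, same origin and axes; covers gauge x = 64 to 112 mm, 56 mm wide, 68 mm high, open towards the groove; its walls clear the pin. Inside is a fixed steel stop, its face 10 to 28 mm behind the mouth (gauge x = 74 to 92 mm), set differently each time and not measured: only the rise of the push force tells it.
- groove_mid (a point): On the axis of a pin lying in the groove, half way along the V-block: gauge x = 0, 40 mm above the table; axes as the gauge.
- hood_mouth (a point): On the same axis in the hood's mouth plane, gauge x = 64 mm; axes as the gauge.
- weight: Bystander: brass check weight, 29 mm diameter, 46 mm high, origin under its centre.
- oil: Bystander: oil bottle with a spout, 45 mm diameter, 138 mm high, origin under its centre.
- glue: Bystander: standing glue stick, 24 mm diameter, 86 mm high, origin under its centre.
- shoe_bridge (a point): Top of the aluminium bridge, 14 x 56 mm, 72 mm high, astride the groove at gauge x = 39 to 53 mm. The sprung white shoe under it (10 mm round, at x = 46 mm) hangs 2.5 mm below the top of a pin in the groove; the nose lifts it, then it drags: pushing takes about 1 to 4 N before the shoe and 4 to 12 N under it, varying with friction.
Things that resemble listed ones, but are neither listed nor needed, are in the scene too. Leave any black or purple look-alike of the pin alone.

How it is judged:
On the way, in this order (a step that is already met when the one before it is completed fails the run):
1. the pin lies in the gauge's groove, nose towards the hood but outside it, released and still (y of pin in the frame of groove_mid between -0.002 and 0.002 m and z of pin in the frame of groove_mid between -0.002 and 0.002 m and angle between the x axis of pin and the x axis of groove_mid, either way round below 0.035 rad and linear speed of pin below 0.01 m/s and x of pin_nose in the frame of hood_mouth between -0.12 and 0 m and contact force between the fingers and pin below 0.2 N), for 0.2 s.
2. the pin, lying in the groove, bears against the stop in the hood with at least 2 N (y of pin in the frame of groove_mid between -0.002 and 0.002 m and z of pin in the frame of groove_mid between -0.002 and 0.002 m and angle between the x axis of pin and the x axis of groove_mid, either way round below 0.035 rad and x of anvil_c0 in the frame of pin_nose below 0.004 m and contact force between pin and stop_head above 2 N), for 0.05 s.
At the end, for the whole second after the job is handed in: The pin lies at rest in the gauge's groove, within 2 mm of its axis sideways and in height and within 2 degrees of its direction, its nose in the hood and no more than 2 mm from the stop face (y of pin in the frame of groove_mid between -0.002 and 0.002 m and z of pin in the frame of groove_mid between -0.002 and 0.002 m and angle between the x axis of pin and the x axis of groove_mid, either way round below 0.035 rad and x of anvil_c0 in the frame of pin_nose below 0.004 m and x of pin_nose in the frame of hood_mouth above 0.007 m and linear speed of pin below 0.01 m/s); the robot touches nothing.
It fails at once if the stop is loaded with more than 20 N (contact force between pin and stop_head above 20 N).
It fails at once if the weight is shifted more than 15 mm (distance of weight from where it was at the start of the episode above 0.015 m).
It fails at once if the oil bottle is shifted more than 15 mm (distance of oil from where it was at the start of the episode above 0.015 m).
It fails at once if the glue stick is shifted more than 15 mm (distance of glue from where it was at the start of the episode above 0.015 m).
It also fails if it takes over 54 s, if anything falls off the work surface, if the arm or the gripper's body presses on something with over 40 N, if the wrist force passes 120 N, or if a joint passes its speed limit or range.

## Robot

A 6-joint arm with a two-finger parallel gripper is mounted at the origin on the work surface; the furniture and walls round the work are solid. World frame = base frame: x ahead of the robot, y to its left, z up, the work surface at z = 0. Lengths are in m, angles in rad, forces in N, time in s.
With the tool pointing down it reaches from about 0.425 to 0.95 m from the base axis. Payload 14.7 kg.
Tool frame: the origin (TCP) lies between the finger pads; the fingertips stand 17 mm ahead of it and the grasp point (between the pads) lies 2 mm behind it (manip.tcp_to_tips is the distance from the TCP to the fingertips, in m); z points along the fingers, x is the direction in which the jaws open and shut, and the axes are right-handed (so a half turn about z gives the same grasp; the last joint's range is limited). The gripper opens to 85 mm and grips with 20 to 120 N. Pads are 22 mm wide; open, the fingers measure 114 mm over their backs; the gripper's body (76 mm by 85 mm) begins 54 mm behind the grasp point. The pads swing forward as they close: fully open they stand 13 mm farther back than shut.
Start: joints at [-1.349, 0.48, 1.596, -0, 1.065, -0.047], TCP at [0.173, -0.627, 0.248] pointing down, gripper open.
Joint ranges: [-2.75, 2.75], [-0.82, 2.05], [0.23, 2.67], [-1.56, 4.7], [0.09, 2.69], [-2.92, 2.92]. Speed limits (rad/s): [1.89, 1.89, 2.39, 3.01, 3.01, 3.01].

## Interface

Orientations are given as a unit quaternion [x, y, z, w].
In Python, from rig import manip, cams, order, models gives the robot as it stands.
- The arm moves only by the tool jog_arm, never from a script. Its argument "steps" is a list of rows, each a list of 7 numbers: the shift along the tool's x, y, z each as a share of 0.1 m, from -1 to 1, then the turn, a rotation vector about the tool's x, y, z each as a share of 2 pi rad, from -1 to 1, then the opening, from -1 (shut) to 1 (fully open), so that 0 is half open. A call has exactly 5 rows; each row is the pose to reach, as a shift and turn from the pose commanded when the call began, along the tool's axes at that moment, turning the shorter way round; what a row does not reach only later rows make up. A row lasts 1/10 s, in which the tool goes at most 50 mm and 8.59 degrees, less where a joint would pass 70% of its speed; a pose out of reach is approached as far as the arm can. A call with a number of a shift or a turn outside -1 to 1 is refused whole. A call with a gripper value outside its range is refused whole. The fingers move at their own pace and stop on an object; "force" is the grip in N (left out, the last holds). Time passes only in rows, so rows that repeat a pose let the fingers close, or fill a call up. It gives the time, the measured TCP pose, the force and the opening at its end, in the units of the state.
- manip.read_state(): the state, without advancing time (a new reading comes with each control period).
- cams.snapshot(name): name is "scene" or "top" or "wrist"; returns the picture (420x560x3 uint8, blue, green, red); there is no depth.
- cams.get_calibration(name): a dict with "mtx" (3x3 intrinsics, pixels), "k1" (the pictures are not rectified: a ray, as slopes to the right and down, at radius r is drawn at 1 + k1 r^2 times it, then the intrinsics apply), "position" and "orientation" of the camera in the world. Camera axes: x right, y down, z forward; pixel columns grow to the right and rows downward; lengths in m; the calibration is good to about 2 mm. A picture is of the moment at which its call begins: read the wrist's pose just before it. get_calibration takes no time and is no camera call; for the wrist camera it gives the pose at the moment of the call.
- order.sign_off(): hands the job in, once; it reports no verdict.
Trained networks look in the newest picture that a camera, given by its name, has taken for a name from the list of things; names that differ only in an ending like _2 or _b are one class to them, and where a whole thing is asked for, a point or a joint stands for the part that bears it (a point fixed in the world has none). Each returns a list of dicts, best first, with "score" (0 to 1); they miss things now and then, are a little off and sometimes report something else, mostly with a low value. They report only what shows in the picture. A call takes as long as a camera call. They do not tell look-alikes from the thing itself.
- models.find_in(target, camera): "at" ([x, y, z] in m, in the coordinates of the camera as it stood for that picture, good to about 4 mm: the middle of the surface that is visible of it).
- models.outline_of(target, camera): "region" (420x560 bool, what is visible of it).
- models.spot_point(target, camera): "at" ([x, y, z] in m, in the coordinates of the camera as it stood for that picture, good to about 4 mm: a listed point, or the origin of a listed thing).
The state is a dict: "clock": time; "joint_positions": joint angles; "qvel": joint speeds; "joint_efforts": joint torques, N m; "tool_pos": TCP position; "tool_rot": TCP orientation; "contact_force": force on the tool from outside, world axes, zero at the start; "ft_torque": the same for the moment, N m; "grip_width": finger opening in m.
Only numpy, scipy, OpenCV 4.12 (cv2) and the standard library are available. Lean on these libraries where they do the work, as an engineer would, in place of code of your own. Each camera call takes 0.05 s, during which the arm holds its last target.

## Working session

There is one attempt and no reset: what is moved stays moved. The work goes in short steps, Python scripts to look and compute and a tool call to move; the robot and the scene stay as the last step left them, time stands still between calls to the robot, and variables do not carry over. Pictures are saved under pics/ and viewed, and the job is handed in when it is done.

Besides the shell and the picture viewer there is one more tool, called after "Emit:" in YAML: its name, and indented under it one key for each argument. jog_arm: Moves the arm, as the interface text tells. Its arguments: {"type":"object","properties":{"steps":{"type":"array"},"force":{"type":"number"}},"required":["steps"]}

```bash
mkdir -p pics; ls
cat > h.py <<'E'
import numpy as np, cv2
from scipy.spatial.transform import Rotation as R
from rig import manip, cams, order, models
def cal(n):
    c=cams.get_calibration(n); return np.array(c["mtx"]),c["k1"],np.array(c["position"]),R.from_quat(c["orientation"])
def px2plane(uv,z,c):
    K,k1,p,q=c; uv=np.atleast_2d(uv).astype(float)
    d=(uv-[K[0,2],K[1,2]])/[K[0,0],K[1,1]]
    s=d.copy()
    for _ in range(20): s=d/(1+k1*(s**2).sum(1,keepdims=True))
    r=q.apply(np.c_[s,np.ones(len(s))]); return p+r*((z-p[2])/r[:,2])[:,None]
def w2px(P,c):
    K,k1,p,q=c; a=q.inv().apply(np.atleast_2d(P)-p); s=a[:,:2]/a[:,2:]
    s=s*(1+k1*(s**2).sum(1,keepdims=True)); return s*[K[0,0],K[1,1]]+[K[0,2],K[1,2]]
def toworld(at,c): return c[2]+c[3].apply(at)
E
python3 - <<'E'
from h import *
s=manip.read_state();print({k:np.round(v,3) for k,v in s.items()}, manip.tcp_to_tips)
for n in("scene","top"):
    c=cal(n);im=cams.snapshot(n);cv2.imwrite(f"pics/{n}0.png",im)
    print(n,c[2],c[3].as_matrix().round(2).tolist(),c[0].round(0).tolist(),c[1])
    for t in("pin","pin_rest","gauge","stop_head","weight","oil","glue"):
        print(t,[(toworld(d["at"],c).round(4).tolist(),round(d["score"],2)) for d in models.spot_point(t,n)[:4]])
    for t in("pin_nose","pin_tail","groove_mid","hood_mouth"):
        print(t,[(toworld(d["at"],c).round(4).tolist(),round(d["score"],2)) for d in models.spot_point(t,n)[:4]])
print(manip.read_state()["clock"])
E
```

```text
pics
{'clock': np.float64(0.0), 'joint_positions': array([-1.349,  0.481,  1.597,  0.   ,  1.065, -0.047]), 'qvel': array([-0.   ,  0.   ,  0.   ,  0.   , -0.003,  0.001]), 'joint_efforts': array([ 0.0000e+00, -9.5065e+01, -4.3019e+01, -0.0000e+00,  1.2000e-02,
        0.0000e+00]), 'tool_pos': array([ 0.173, -0.626,  0.248]), 'tool_rot': array([ 0.795, -0.606, -0.   , -0.   ]), 'contact_force': array([-0.203,  0.264,  0.027]), 'ft_torque': array([ 0.013,  0.   , -0.015]), 'grip_width': np.float64(0.085)} 0.017
scene [0.02653645 0.65348911 0.59439805] [[-0.9, -0.22, 0.38], [-0.44, 0.43, -0.79], [0.01, -0.88, -0.48]] [[544.0, 0.0, 281.0], [0.0, 544.0, 215.0], [0.0, 0.0, 1.0]] -0.20488222574878667
pin [([0.4627, -0.3552, 0.0417], 0.68)]
pin_rest [([0.4704, -0.3498, 0.0022], 0.66)]
gauge [([0.5592, -0.0905, 0.0021], 0.98)]
stop_head [([0.5621, -0.092, -0.002], 0.88)]
weight [([0.3932, -0.0862, -0.0033], 0.74)]
oil [([0.4107, 0.0879, -0.0033], 0.82)]
glue [([0.6081, -0.2944, 0.0035], 0.84)]
pin_nose [([0.5203, -0.3276, 0.0387], 0.91)]
pin_tail [([0.4138, -0.3814, 0.0364], 0.72)]
groove_m
[... 257 characters left out ...]
01863457172
pin [([0.4213, -0.5011, 0.0066], 0.8), ([0.4682, -0.3502, 0.0377], 0.72), ([0.2796, -0.4534, 0.0088], 0.59), ([0.5619, -0.0891, 0.0029], 0.4)]
pin_rest [([0.469, -0.3477, 0.0046], 0.62)]
gauge [([0.56, -0.087, -0.0027], 0.82)]
stop_head []
weight [([0.3948, -0.0841, 0.0017], 0.7), ([0.4108, -0.3845, 0.0382], 0.55)]
oil [([0.4152, 0.093, -0.0001], 0.64)]
glue [([0.6113, -0.2898, 0.0028], 0.66)]
pin_nose [([0.4542, -0.5538, 0.011], 0.82), ([0.5136, -0.3205, 0.0345], 0.72), ([0.3275, -0.4607, 0.007], 0.47)]
pin_tail [([0.4115, -0.382, 0.0388], 0.85), ([0.3899, -0.4518, 0.0049], 0.66)]
groove_mid [([0.5606, -0.0873, 0.0394], 0.77), ([0.4698, -0.3488, 0.0047], 0.65)]
hood_mouth []
1.2
```

View pics/scene0.png

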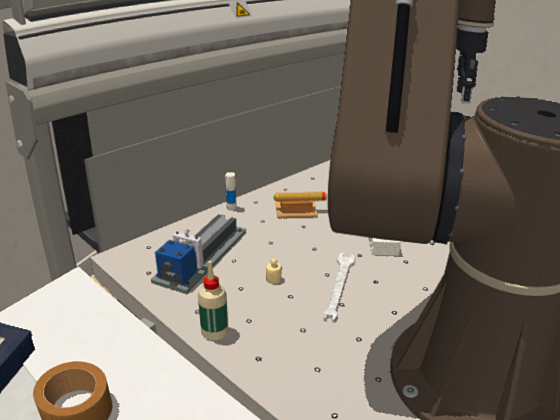

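View pics/top0.png

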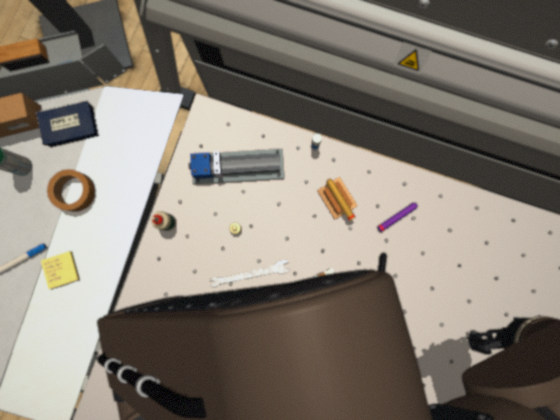

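Run:
```python
from h import *
a=cv2.imread("pics/scene0.png");b=cv2.imread("pics/top0.png")
x=cv2.resize(a[170:230,250:350],None,fx=4,fy=4,interpolation=2);y=cv2.resize(b[165:245,300:430],None,fx=3,fy=3,interpolation=2)
z=cv2.resize(b[140:190,180:300],None,fx=3,fy=3,interpolation=2)
W=400;o=np.zeros((x.shape[0]+y.shape[0],W*2,3),np.uint8)
o[:x.shape[0],:400]=x;o[x.shape[0]:,:390]=y;o[:150,400:760]=z
cv2.imwrite("pics/crop0.png",o)
c=cal("wrist");s=manip.read_state();T=R.from_quat(s["tool_rot"])
print("cam in tool",T.inv().apply(c[2]-s["tool_pos"]),(T.inv()*c[3]).as_matrix().round(3),c[0],c[1])
print("tool axes",T.as_matrix().round(3))
```

```text
cam in tool [-0.0002194  -0.07951511 -0.12519247] [[ 1.     0.     0.   ]
 [-0.     0.95   0.311]
 [ 0.    -0.311  0.95 ]] [[329.67913687   0.         279.65205417]
 [  0.         329.67913687 206.82325542]
 [  0.           0.           1.        ]] -0.03468952972022022
tool axes [[ 0.266 -0.964 -0.   ]
 [-0.964 -0.266  0.   ]
 [-0.     0.    -1.   ]]
```

View pics/crop0.png

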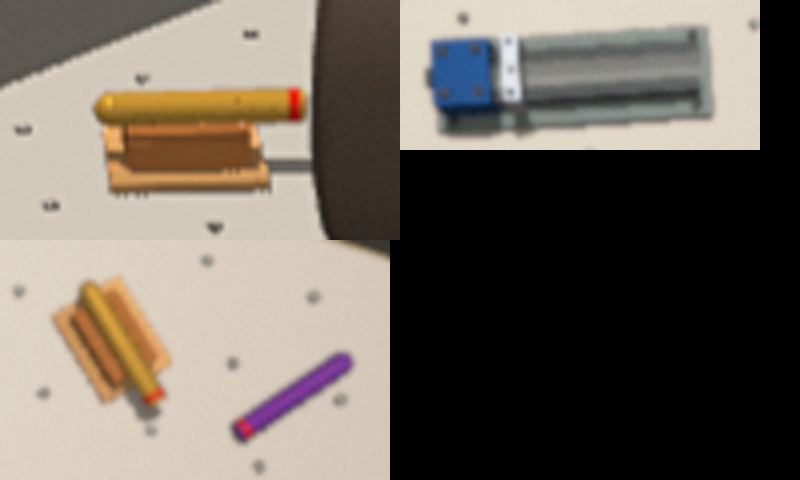

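The brass pin with the red tail band lies in the wooden rest: top image (340,199), scene image (300,197). The purple look-alike at top (397,217) lies on the table. The brass one fits the description, so I'm going over it.

Emit:
jog_arm:
  steps:
    - [-0.1,-0.19,0.02,0,0,0,1]
    - [-0.22,-0.42,0.05,0,0,0,1]
    - [-0.34,-0.65,0.08,0,0,0,1]
    - [-0.47,-0.89,0.1,0,0,0,1]
    - [-0.53,-1,0.12,0,0,0,1]

```text
clock: 1.7
tool_pos: [0.2567, -0.5469, 0.2362]
tool_rot: [0.796, -0.605, -0.0, -0.0]
contact_force: [-0.1, 0.1, -0.0]
grip_width: 0.085
```

Emit:
jog_arm:
  steps:
    - [-0.12,-0.23,0.02,0,0,0,1]
    - [-0.24,-0.45,0.05,0,0,0,1]
    - [-0.36,-0.68,0.08,0,0,0,1]
    - [-0.48,-0.9,0.1,0,0,0,1]
    - [-0.53,-1,0.12,0,0,0,1]

```text
clock: 2.2
tool_pos: [0.3385, -0.4699, 0.2242]
tool_rot: [0.796, -0.605, -0.0, -0.0]
contact_force: [0.1, 0.0, -0.4]
grip_width: 0.0853
```

Emit:
jog_arm:
  steps:
    - [-0.12,-0.23,0.02,0,0,0,1]
    - [-0.24,-0.45,0.05,0,0,0,1]
    - [-0.36,-0.68,0.08,0,0,0,1]
    - [-0.48,-0.9,0.1,0,0,0,1]
    - [-0.53,-1,0.12,0,0,0,1]

```text
clock: 2.7
tool_pos: [0.4207, -0.3927, 0.2122]
tool_rot: [0.796, -0.606, 0.0, -0.0]
contact_force: [-0.5, -1.0, -0.1]
grip_width: 0.0853
```

Emit:
jog_arm:
  steps:
    - [-0.1,-0.2,0.04,0,0,-0.01,1]
    - [-0.2,-0.4,0.08,0,0,-0.02,1]
    - [-0.29,-0.56,0.12,0,0,-0.03,1]
    - [-0.29,-0.56,0.12,0,0,-0.0375,1]
    - [-0.29,-0.56,0.12,0,0,-0.0375,1]

```text
clock: 3.2
tool_pos: [0.466, -0.351, 0.2001]
tool_rot: [0.862, -0.508, -0.0, 0.0]
contact_force: [-0.2, -0.3, 0.1]
grip_width: 0.0861
```

Run:
```python
from h import *
c=cal("wrist");im=cams.snapshot("wrist");cv2.imwrite("pics/w1.png",im)
for t in("pin","pin_nose","pin_tail"):
    print(t,[(toworld(d["at"],c).round(4).tolist(),round(d["score"],2)) for d in models.spot_point(t,"wrist")[:3]])
for d in models.outline_of("pin","wrist")[:2]:
    m=d["region"];print(d["score"],m.sum())
    v,u=np.nonzero(m);P=px2plane(np.c_[u,v],0.036,c)[:,:2]
    r=cv2.minAreaRect(P.astype(np.float32)*1000);print(r)
    e=np.linalg.eigh(np.cov(P.T))[1][:,1];e*=np.sign(e[0]);t=(P-P.mean(0))@e;print(P.mean(0),np.degrees(np.arctan2(e[1],e[0])),P.mean(0)+e*t.min(),P.mean(0)+e*t.max())
s=manip.read_state();print(s["tool_pos"],R.from_quat(s["tool_rot"]).as_matrix().round(4).tolist(),s["joint_positions"],s["clock"])
```

```text
pin [([0.4638, -0.3557, 0.0363], 0.9), ([0.4188, -0.5046, 0.0099], 0.85), ([0.2734, -0.4489, 0.0127], 0.75)]
pin_nose [([0.3298, -0.4631, 0.0079], 0.96), ([0.4481, -0.5516, 0.0084], 0.88), ([0.5165, -0.3207, 0.031], 0.7)]
pin_tail [([0.3842, -0.4564, 0.009], 0.96), ([0.411, -0.382, 0.0343], 0.69)]
0.97 1452
((429.69281005859375, -487.7913818359375), (23.600929260253906, 111.69522094726562), 32.95893478393555)
[ 0.42643282 -0.48157387] -56.36110891685851 [ 0.39933906 -0.44085447] [ 0.46119988 -0.53382553]
0.89 1070
((307.404052734375, -444.10406494140625), (20.977645874023438, 81.12279510498047), 80.9751205444336)
[ 0.30841869 -0.44436085] -9.967707557723188 [ 0.26731733 -0.43713746] [ 0.34731555 -0.45119682]
[ 0.46563256 -0.35136017  0.20041838] [[0.4819, -0.8762, 0.0001], [-0.8762, -0.4819, -0.0002], [0.0003, -0.0, -1.0]] [-6.98355396e-01  4.40477371e-01  1.80227519e+00 -8.77654346e-05
  8.98591131e-01  3.69688003e-01] 3.45
```

View pics/w1.png

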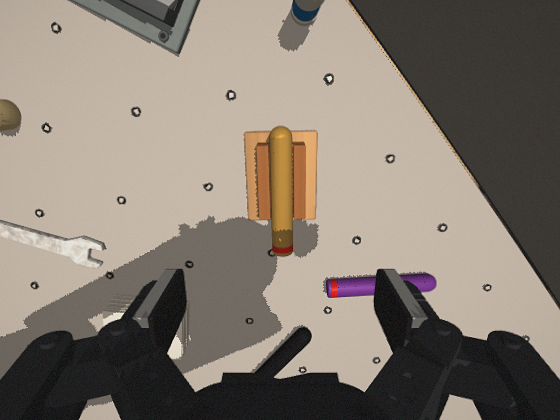

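The brass pin runs from its nose at (281,127) to the red tail at (282,254), almost parallel to the image columns. The black and purple look-alikes sit lower right. Next I'll fit its axis by colour.

Run:
```python
from h import *
im=cv2.imread("pics/w1.png");c=cal("wrist")
sub=im[110:265,262:305].astype(int);
hsv=cv2.cvtColor(im,cv2.COLOR_BGR2HSV)
for v in (140,160,180,200,215,228,240,250):
    print(v,hsv[v,266:298:2].tolist())
```

```text
140 [[15, 131, 130], [15, 121, 114], [19, 161, 108], [18, 160, 134], [18, 165, 158], [18, 167, 171], [18, 166, 181], [19, 170, 192], [19, 168, 190], [18, 169, 189], [18, 170, 185], [18, 164, 169], [18, 168, 152], [15, 134, 183], [15, 132, 223], [15, 129, 225]]
160 [[12, 165, 173], [13, 162, 143], [19, 159, 90], [18, 155, 133], [18, 165, 155], [19, 166, 172], [18, 164, 183], [18, 166, 191], [19, 169, 190], [19, 172, 187], [18, 168, 185], [18, 167, 170], [18, 164, 152], [14, 158, 118], [13, 167, 171], [12, 167, 173]]
180 [[13, 164, 171], [12, 162, 172], [16, 152, 82], [18, 157, 130], [18, 160, 153], [18, 167, 169], [18, 166, 180], [18, 166, 189], [19, 167, 188], [18, 164, 188], [19, 168, 181], [18, 166, 172], [19, 164, 151], [14, 159, 136], [13, 164, 170], [12, 162, 175]]
200 [[13, 166, 169], [12, 162, 179], [14, 159, 104], [18, 162, 126], [19, 161, 147], [18, 166, 171], [18, 165, 181], [18, 167, 186], [19, 170, 185], [18, 167, 189], [18, 169, 181], [19, 166, 169], [18, 162, 148], [16, 160, 121], [13, 165, 164], [12, 162, 172]]
215 [[13, 167, 166], [12, 167, 173], [12, 154, 109], [19, 
[... 252 characters left out ...]
 [17, 154, 111], [18, 160, 147], [18, 165, 164], [18, 169, 181], [18, 169, 184], [19, 168, 188], [18, 171, 185], [18, 166, 180], [18, 166, 172], [19, 159, 151], [18, 130, 102], [13, 30, 118], [16, 37, 117]]
240 [[18, 34, 113], [19, 38, 114], [18, 34, 114], [18, 120, 83], [19, 156, 98], [18, 153, 105], [18, 152, 104], [18, 171, 188], [17, 156, 108], [18, 155, 107], [18, 154, 103], [17, 154, 103], [18, 158, 92], [19, 128, 82], [18, 33, 116], [18, 29, 114]]
250 [[18, 38, 115], [18, 38, 80], [20, 32, 24], [5, 144, 87], [2, 220, 110], [1, 215, 115], [1, 227, 120], [3, 228, 123], [1, 213, 126], [2, 226, 124], [1, 212, 124], [3, 216, 118], [1, 214, 111], [10, 215, 82], [19, 31, 114], [19, 31, 114]]
```

Run:
```python
from h import *
im=cv2.imread("pics/w1.png");c=cal("wrist")
o=cv2.resize(im[115:265,235:330],None,fx=4,fy=4,interpolation=cv2.INTER_NEAREST);cv2.imwrite("pics/w1c.png",o)
for n in [(0.466,-0.351,0.036)]:
  d=np.array([np.cos(np.radians(28.7)),np.sin(np.radians(28.7)),0])
  print(w2px([np.array(n)+d*.06,np.array(n)-d*.06],c))
print(px2plane([[280.7,127],[282.3,254]],0.036,c))
```

```text
[[279.96273799 122.54790182]
 [279.65388167 250.27897166]]
[[ 0.51567086 -0.32453768  0.036     ]
 [ 0.41112501 -0.38398094  0.036     ]]
```

View pics/w1c.png

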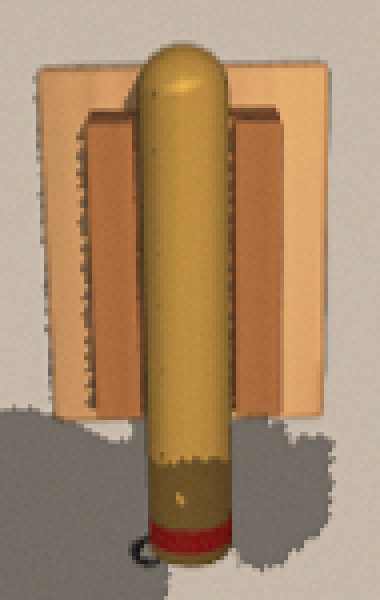

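Run:
```python
from h import *
c=cal("wrist")
A=px2plane([[280.9,140],[282.5,240]],0.036,c)[:,:2]
e=(A[0]-A[1])/np.linalg.norm(A[0]-A[1]);print("yaw",np.degrees(np.arctan2(e[1],e[0])))
n=px2plane([[280.75,125.8]],.036,c)[0,:2];t=px2plane([[282.7,256]],.046,c)[0,:2]
print(n,t,np.linalg.norm(n-t),"mid",(n+t)/2, c[2])
s=manip.read_state();T=R.from_quat(s["tool_rot"])
m=(n+t)/2
print("tool shift",T.inv().apply([*m,0.052]-s["tool_pos"]))
ex=T.as_matrix()[:2,0];print("tool x yaw",np.degrees(np.arctan2(ex[1],ex[0])))
```

```text
yaw 29.821119095062897
[ 0.5165731  -0.32408898] [ 0.41377339 -0.38285413] 0.11841082250660068 mid [ 0.46517324 -0.35347156] [ 0.5351831  -0.31269083  0.32558218]
tool shift [0.00159059 0.00142376 0.14841876]
tool x yaw -61.1912483751315
```

Emit:
jog_arm:
  steps:
    - [0.016,0.014,0.25,0,0,-0.0028,1]
    - [0.016,0.014,0.55,0,0,-0.0028,1]
    - [0.016,0.014,0.85,0,0,-0.0028,1]
    - [0.016,0.014,1,0,0,-0.0028,1]
    - [0.016,0.014,1,0,0,-0.0028,1]

```text
clock: 3.95
tool_pos: [0.4642, -0.3523, 0.0983]
tool_rot: [0.865, -0.501, -0.002, -0.0]
contact_force: [0.3, 0.5, 1.1]
grip_width: 0.0856
```

Emit:
jog_arm:
  steps:
    - [0,0,0.15,0,0,0,0.5]
    - [0,0,0.3,0,0,0,0]
    - [0,0,0.43,0,0,0,0]
    - [0,0,0.48,0,0,0,0]
    - [0,0,0.48,0,0,0,0]

```text
clock: 4.45
tool_pos: [0.4651, -0.3527, 0.0516]
tool_rot: [0.866, -0.501, -0.001, -0.0]
contact_force: [-0.5, 0.1, 0.3]
grip_width: 0.0429
```

Emit:
jog_arm:
  steps:
    - [0,0,0,0,0,0,-1]
    - [0,0,0,0,0,0,-1]
    - [0,0,0,0,0,0,-1]
    - [0,0,0,0,0,0,-1]
    - [0,0,0,0,0,0,-1]
  force: 40

```text
clock: 4.95
tool_pos: [0.4658, -0.3533, 0.053]
tool_rot: [0.866, -0.501, 0.001, 0.0]
contact_force: [-1.6, -0.4, 8.1]
grip_width: 0.0175
```

Run:
```python
from h import *
s=manip.read_state();print({k:np.round(v,4) for k,v in s.items()})
c=cal("wrist");im=cams.snapshot("wrist");cv2.imwrite("pics/w2.png",im)
```

```text
{'clock': np.float64(4.95), 'joint_positions': array([-7.0070e-01,  6.4730e-01,  1.8966e+00, -1.0000e-04,  5.9650e-01,
        3.4820e-01]), 'qvel': array([ 0.0012, -0.0006,  0.001 ,  0.0015,  0.0007,  0.0001]), 'joint_efforts': array([ 4.31100e-01, -8.96338e+01, -2.46862e+01,  1.82800e-01,
       -2.69200e-01,  2.02000e-02]), 'tool_pos': array([ 0.4658, -0.3533,  0.053 ]), 'tool_rot': array([ 8.656e-01, -5.007e-01,  6.000e-04,  1.000e-04]), 'contact_force': array([-1.5844, -0.3561,  8.1292]), 'ft_torque': array([0.0002, 0.1676, 0.0332]), 'grip_width': np.float64(0.0175)}
```

View pics/w2.png

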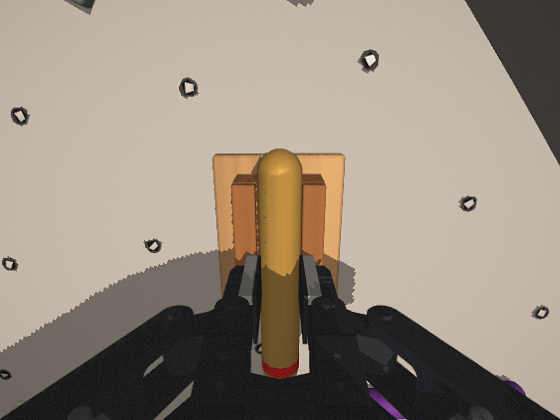

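Emit:
jog_arm:
  steps:
    - [0,0,-0.05,0,0,0,-1]
    - [0,0,-0.15,0,0,0,-1]
    - [0,0,-0.4,0,0,0,-1]
    - [0,0,-0.7,0,0,0,-1]
    - [0,0,-1,0,0,0,-1]

```text
clock: 5.5
tool_pos: [0.4653, -0.3527, 0.1539]
tool_rot: [0.866, -0.501, -0.0, -0.0]
contact_force: [0.7, -0.4, -2.1]
grip_width: 0.0176
```

Run:
```python
from h import *
s=manip.read_state();print({k:np.round(v,4) for k,v in s.items() if k in("tool_pos","contact_force","grip_width","ft_torque")})
c=cal("wrist");im=cams.snapshot("wrist");cv2.imwrite("pics/w3.png",im)
cv2.imwrite("pics/s3.png",cams.snapshot("scene"))
```

```text
{'tool_pos': array([ 0.4653, -0.3527,  0.1539]), 'contact_force': array([ 0.669 , -0.4074, -2.1463]), 'ft_torque': array([ 0.0435, -0.0332, -0.0226]), 'grip_width': np.float64(0.0176)}
```

View pics/w3.png

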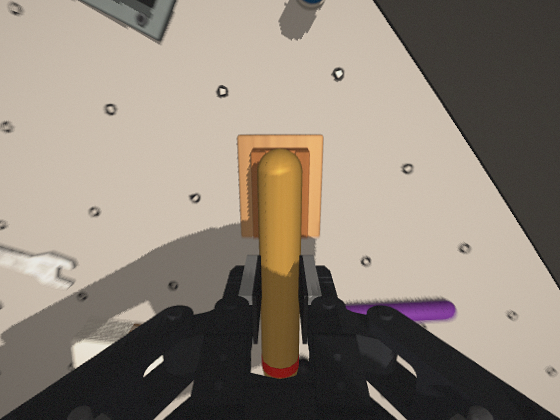

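View pics/s3.png

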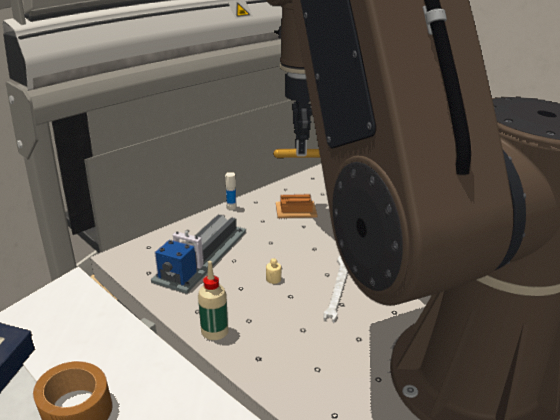

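Run:
```python
from h import *
a=cv2.imread("pics/s3.png");x=cv2.resize(a[90:175,260:325],None,fx=7,fy=7,interpolation=2)
b=cv2.imread("pics/w3.png");y=cv2.resize(b[240:390,220:340],None,fx=3,fy=3,interpolation=2)
o=np.zeros((600,830,3),np.uint8);o[:595,:455]=x;o[:450,460:820]=y;cv2.imwrite("pics/c3.png",o[:, :800])
c=cal("scene")
s=manip.read_state();p=s["tool_pos"];print(w2px([p,p-[0,0,.017],p-[0,0,.017]+.06*np.array([np.cos(.52),np.sin(.52),0])],c))
```

```text
[[299.42686721 146.79812015]
 [299.23143135 154.06036445]
 [271.71426262 154.50339966]]
```

View pics/c3.png

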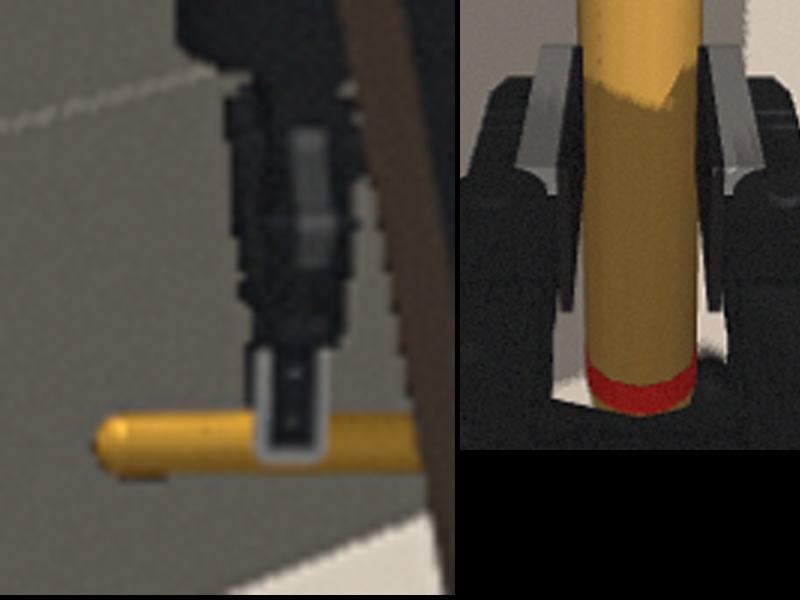

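Emit:
jog_arm:
  steps:
    - [-0.15,-0.19,-0.1,0,0,-0.015,-1]
    - [-0.3,-0.39,-0.2,0,0,-0.035,-1]
    - [-0.45,-0.59,-0.3,0,0,-0.055,-1]
    - [-0.6,-0.79,-0.4,0,0,-0.075,-1]
    - [-0.74,-0.97,-0.5,0,0,-0.09,-1]

```text
clock: 6.1
tool_pos: [0.5127, -0.2392, 0.2026]
tool_rot: [0.972, -0.237, -0.0, -0.0]
contact_force: [0.5, 0.0, -2.4]
grip_width: 0.0176
```

Run:
```python
from h import *
s=manip.read_state();T=R.from_quat(s["tool_rot"]);ex=T.as_matrix()[:,0];y=np.degrees(np.arctan2(ex[1],ex[0]))
print(s["tool_pos"],y,T.inv().apply(np.array([0.56,-0.129,0.2])-s["tool_pos"]),"turn",(y-1)/360)
```

```text
[ 0.51271273 -0.23919729  0.2026252 ] -27.392514563040955 [-0.00871363 -0.11959739  0.00263795] turn -0.0788680960084471
```

Emit:
jog_arm:
  steps:
    - [-0.02,-0.22,0,0,0,-0.02,-1]
    - [-0.04,-0.45,0,0,0,-0.04,-1]
    - [-0.06,-0.7,0,0,0,-0.06,-1]
    - [-0.08,-0.95,0,0,0,-0.079,-1]
    - [-0.08,-1,0,0,0,-0.079,-1]

```text
clock: 6.6
tool_pos: [0.5525, -0.146, 0.2022]
tool_rot: [1.0, 0.009, -0.0, -0.0]
contact_force: [0.5, -0.9, -2.1]
grip_width: 0.0178
```

Run:
```python
from h import *
s=manip.read_state();T=R.from_quat(s["tool_rot"]);ex=T.as_matrix()[:,0];y=np.degrees(np.arctan2(ex[1],ex[0]))
print(s["tool_pos"],y,s["joint_positions"])
c=cal("wrist");im=cams.snapshot("wrist");cv2.imwrite("pics/w4.png",im)
for t in("gauge","groove_mid","hood_mouth","shoe_bridge","stop_head","pin"):
    print(t,[(toworld(d["at"],c).round(4).tolist(),round(d["score"],2)) for d in models.spot_point(t,"wrist")[:3]])
print(w2px([[.56,-.0885+d,.04] for d in (-.11,0,.064)],c))
```

```text
[ 0.55247193 -0.14598691  0.20220298] 1.0650524775012242 [-3.11686814e-01  4.23233105e-01  1.82725520e+00  6.18478911e-04
  8.91449559e-01 -3.30664102e-01]
gauge [([0.5589, -0.0942, 0.0018], 0.89)]
groove_mid [([0.5643, -0.0898, 0.04], 0.74), ([0.5499, -0.0859, 0.1804], 0.68)]
hood_mouth []
shoe_bridge [([0.5581, -0.0469, 0.0746], 0.61)]
stop_head []
pin [([0.5502, -0.1476, 0.1828], 0.57)]
[[286.96892356 245.27091674]
 [290.29444918 127.18585519]
 [292.55561993  45.29401148]]
```

View pics/w4.png

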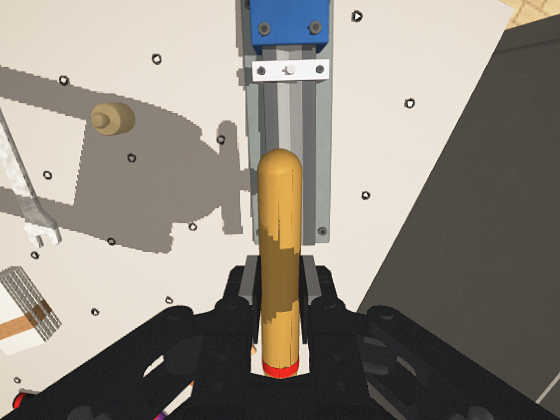

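Run:
```python
from h import *
b=cv2.imread("pics/w4.png");y=cv2.resize(b[0:250,225:350],None,fx=3,fy=3,interpolation=cv2.INTER_CUBIC)
o=np.zeros((600,800,3),np.uint8);o[:600,:375]=y[:600]
y=cv2.resize(b[95:245,235:340],None,fx=4,fy=4,interpolation=cv2.INTER_CUBIC);o[:600,378:798]=y
cv2.imwrite("pics/c4.png",o)
```

```text
(no output)
```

View pics/c4.png

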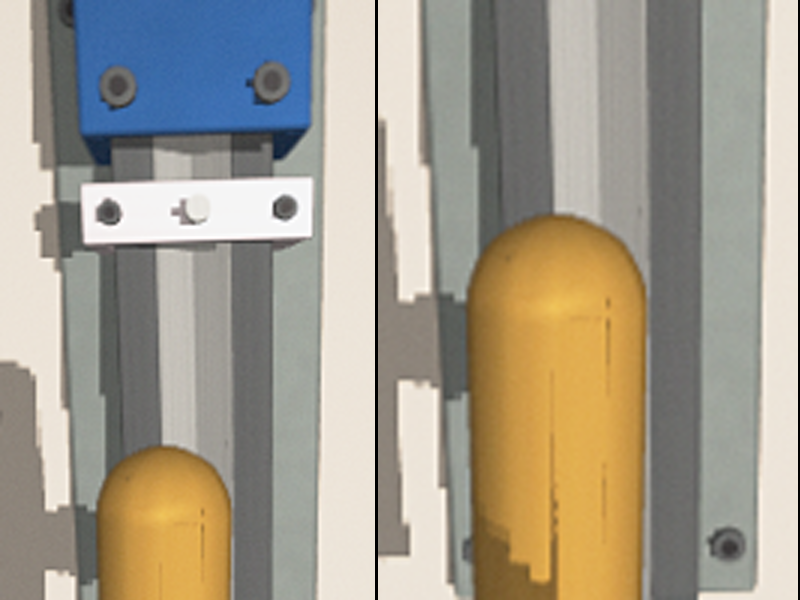

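```bash
cat > fit.py <<'E'
from h import *
from scipy.optimize import least_squares
def fit(img,c,yr,rows_max,x0=(.56,-.0885,0.02)):
    g=cv2.GaussianBlur(cv2.cvtColor(img,cv2.COLOR_BGR2GRAY).astype(np.float32),(3,5),1)
    gx=cv2.Sobel(g,cv2.CV_32F,1,0)/8
    feats={"baseR":(-.04,.01,1),"blockR":(-.022,.036,0),"grR":(-.01014,.036,0),"grL":(.01014,.036,0),"apex":(0,.02586,0),"baseL":(.04,.01,1),"blockL":(.022,.036,0)}
    # gauge y axis points -world x
    def proj(x,y,yaw,s,f):
        e=np.array([-np.sin(yaw),np.cos(yaw)]);n=np.array([-e[1],e[0]])
        P=np.array([x,y])+np.outer(s,e)+f[0]*n; return w2px(np.c_[P,np.full(len(s),f[1])],c)
    p=np.array([x0[0],x0[2]])
    for win in (8,4,3):
        obs=[]
        for k,f in feats.items():
            s=np.linspace(*yr,60);uv=proj(p[0],x0[1],p[1],s,f)
            for si,(u,v) in zip(s,uv):
                if not(2<v<rows_max and win+3<u<555-win):continue
                r=int(round(v));lo=int(round(u))-win;seg=np.abs(gx[r,lo:lo+2*win+1])
                i=int(seg.argmax())
                if seg[i]<3 or i in(0,2*win):continue
                a,b,d=seg[i-1:i+2];i2=i+(a-d)/(2*(a-2*b+d)+1e-9)
                obs.append((k,si,lo+i2))
        def res(p):
            out=[]
            for k,f in feats.items():
                o=[(s,u) for kk,s,u in obs if kk==k]
                if o:
                    o=np.array(o);out.append(proj(p[0],x0[1],p[1],o[:,0],f)[:,0]-o[:,1])
            return np.concatenate(out)
        r=least_squares(res,p,loss="soft_l1",f_scale=.7);p=r.x
    rr=res(p);ks=[]
    for k in feats: ks+=[k]*sum(o[0]==k for o in obs)
    ks=np.array(ks)
    print("x at y=%.4f: %.4f yaw %.2f deg"%(x0[1],p[0],np.degrees(p[1])),{k:(int((ks==k).sum()),round(float(np.median(rr[ks==k])),2)) for k in feats if (ks==k).any()})
    return p
if __name__=="__main__":
    c=cal("wrist");img=cv2.imread("pics/w4.png")
    fit(img,c,(-.035,.036),200); fit(img,c,(-.11,.036),240)
E
python3 fit.py
```

```text
x at y=-0.0885: 0.5594 yaw 2.37 deg {'baseR': (60, 0.15), 'blockR': (58, -0.04), 'grR': (59, -0.27), 'grL': (49, 0.18), 'apex': (52, 0.09), 'baseL': (60, 0.77), 'blockL': (58, -0.98)}
x at y=-0.0885: 0.5594 yaw 2.07 deg {'baseR': (60, -0.0), 'blockR': (58, -0.29), 'grR': (56, -0.5), 'grL': (41, 0.3), 'apex': (43, 0.04), 'baseL': (60, 0.54), 'blockL': (52, -0.51)}
```

Run:
```python
from h import *
c=cal("wrist");e=np.array([-np.sin(.0384),np.cos(.0384)])
o=np.array([.5594,-.0885])
for uv,z,gx in (([290.7,81],.072,.039),([290.7,60.5],.072,.053),([323,242.5],.010,-.12),([280,44.7],.068,.064)):
    P=px2plane([uv],z,c)[0,:2]; print(gx,"origin shift",(P-o)@e-gx)
s=manip.read_state();T=R.from_quat(s["tool_rot"]);print(T.as_matrix().round(4)[:,0],s["tool_pos"])
```

```text
0.039 origin shift -0.006573538528144067
0.053 origin shift -0.006695877424710894
-0.12 origin shift -0.004760905270406901
0.064 origin shift -0.006508520635307345
[ 9.999e-01  1.130e-02 -2.000e-04] [ 0.55167912 -0.14892229  0.20225685]
```

Run:
```python
from h import *
from fit import fit
c=cal("wrist");img=cams.snapshot("wrist");cv2.imwrite("pics/w5.png",img)
c2=cal("wrist");print(c[2],c2[2],manip.read_state()["tool_pos"])
fit(img,c,(-.035,.036),200); p=fit(img,c,(-.11,.036),240)
o=cv2.resize(img[0:150,225:350],None,fx=4,fy=4,interpolation=cv2.INTER_CUBIC);cv2.imwrite("pics/c5.png",o)
```

```text
[ 0.55025605 -0.06881504  0.32744903] [ 0.55028448 -0.06876713  0.32746592] [ 0.55175914 -0.14888233  0.20230306]
x at y=-0.0885: 0.5597 yaw 2.70 deg {'baseR': (60, 0.12), 'blockR': (58, 0.12), 'grR': (60, -0.26), 'grL': (50, 0.16), 'apex': (53, 0.06), 'baseL': (60, 0.88), 'blockL': (55, -0.99)}
x at y=-0.0885: 0.5597 yaw 2.49 deg {'baseR': (60, -0.08), 'blockR': (58, -0.48), 'grR': (57, -0.67), 'grL': (37, 0.25), 'apex': (51, 0.22), 'baseL': (60, 0.54), 'blockL': (44, -0.85)}
```

View pics/c5.png

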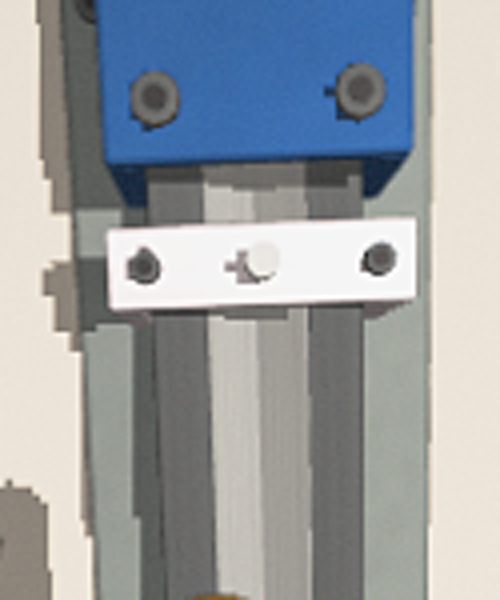

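Run:
```python
from h import *
c=cal("wrist");a=np.radians(2.6);e=np.array([-np.sin(a),np.cos(a)]);n=np.array([-e[1],e[0]])
o=np.array([.5597,-.0885])
for uv,z,gx in (([290.5,76],.072,.039),([290.5,55.5],.072,.053),([288.8,40],.068,.064)):
    P=px2plane([uv],z,c)[0,:2]; print(gx,"origin shift",(P-o)@e-gx,(P-o)@n)
sh=-.003
og=o+e*sh
s=manip.read_state();T=R.from_quat(s["tool_rot"])
tgt=og+e*(-.040)
print("origin",og,"target",tgt,T.inv().apply([*tgt,.12]-s["tool_pos"]))
ex=T.as_matrix()[:,0];print(np.degrees(np.arctan2(ex[1],ex[0])))
# held pin lateral/longitudinal in tool frame: nose pixel
for uv in ([280,150],):
    P=px2plane([uv],s["tool_pos"][2]-.017,c)[0];print("nose in tool",T.inv().apply(P-s["tool_pos"]))
```

```text
0.039 origin shift -0.0030800898584010528 3.506004949040426e-05
0.053 origin shift -0.0033074471928520865 -0.0002999658085114594
0.064 origin shift -0.0035045094652674594 0.0005265803183141742
origin [ 0.55983609 -0.09149691] target [ 0.56165061 -0.13145573] [ 0.01009667 -0.01731624  0.08230143]
0.6586025014448964
nose in tool [-0.00035458 -0.05921507  0.01699679]
```

Emit:
jog_arm:
  steps:
    - [0.05,-0.09,0.2,0,0,-0.0054,-1]
    - [0.1,-0.17,0.4,0,0,-0.0054,-1]
    - [0.1,-0.17,0.6,0,0,-0.0054,-1]
    - [0.1,-0.17,0.8,0,0,-0.0054,-1]
    - [0.1,-0.17,0.82,0,0,-0.0054,-1]

```text
clock: 7.5
tool_pos: [0.5604, -0.1311, 0.1183]
tool_rot: [1.0, 0.023, -0.002, -0.001]
contact_force: [-0.2, -0.2, -1.1]
grip_width: 0.0177
```

Run:
```python
from h import *
from fit import fit
c=cal("wrist");img=cams.snapshot("wrist");cv2.imwrite("pics/w6.png",img)
s=manip.read_state();T=R.from_quat(s["tool_rot"])
ex=T.as_matrix()[:,0];print(s["tool_pos"],np.degrees(np.arctan2(ex[1],ex[0])))
p=fit(img,c,(-.02,.03),140,x0=(.5598,-.0915,.045))
a=np.radians(2.6);og=np.array([.5598,-.0915]);e=np.array([-np.sin(a),np.cos(a)]);tgt=og-.04*e
print(T.inv().apply([*tgt,.06]-s["tool_pos"]))
```

```text
[ 0.56090114 -0.13119222  0.1192269 ] 2.6454429501716845
x at y=-0.0915: 0.5593 yaw 1.51 deg {'baseR': (19, 0.25), 'blockR': (16, 0.01), 'grR': (16, -0.36), 'grL': (17, 0.25), 'apex': (18, 0.08), 'baseL': (21, 0.04), 'blockL': (17, -1.17)}
[0.00083861 0.00034493 0.05922485]
```

View pics/w6.png

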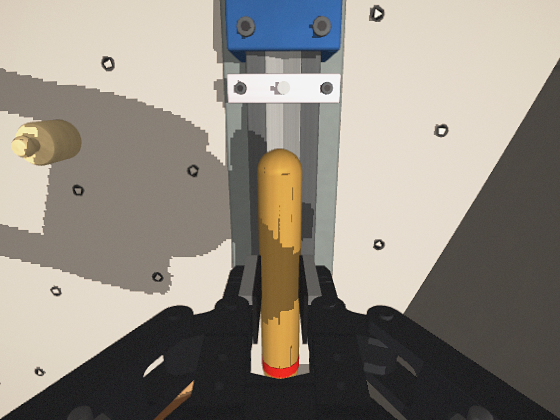

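Run:
```python
from h import *
from fit import fit
for i in range(3): img=cams.snapshot("wrist")
c=cal("wrist");img=cams.snapshot("wrist");cv2.imwrite("pics/w7.png",img)
s=manip.read_state();T=R.from_quat(s["tool_rot"])
ex=T.as_matrix()[:,0];print(s["tool_pos"],np.degrees(np.arctan2(ex[1],ex[0])))
p=fit(img,c,(-.02,.03),140,x0=(.5598,-.0915,.045))
p=fit(img,c,(-.07,.03),240,x0=(.5598,-.0915,.045))
g=cv2.cvtColor(img,cv2.COLOR_BGR2GRAY)
print(g[60:110,300].tolist())
a=np.radians(2.6);og=np.array([.5598,-.0915]);e=np.array([-np.sin(a),np.cos(a)]);tgt=og-.04*e
print(T.inv().apply([*tgt,.06]-s["tool_pos"]))
for v,gx in((102.5,.039),(74.5,.053)):print((px2plane([[283,v]],.072,c)[0,:2]-og)@e-gx,(px2plane([[283,v]],.072,c)[0,:2]-og))
```

```text
[ 0.56242796 -0.13143396  0.12137636] 2.6677854457700034
x at y=-0.0915: 0.5593 yaw 1.54 deg {'baseR': (21, 0.3), 'blockR': (17, -0.05), 'grR': (18, -0.37), 'grL': (18, 0.23), 'apex': (19, 0.07), 'baseL': (22, 0.17), 'blockL': (18, -1.24)}
x at y=-0.0915: 0.5598 yaw 2.74 deg {'baseR': (56, 0.27), 'blockR': (50, 0.0), 'grR': (32, -0.48), 'grL': (25, 0.17), 'apex': (23, 0.07), 'baseL': (54, -0.26), 'blockL': (50, -0.07)}
[109, 107, 107, 110, 107, 106, 106, 108, 110, 110, 106, 107, 105, 232, 247, 245, 244, 244, 244, 244, 244, 244, 244, 244, 244, 244, 244, 244, 243, 244, 244, 244, 244, 245, 244, 244, 243, 243, 243, 245, 240, 172, 94, 104, 106, 105, 106, 103, 106, 105]
[-9.05741605e-04 -4.49986256e-05  6.13750510e-02]
-0.0005383450909250825 [0.00013803 0.03850756]
-0.0012368176856234411 [-0.00052319  0.05179277]
```

Emit:
jog_arm:
  steps:
    - [-0.007,0,0.15,0,0,0,-1]
    - [-0.009,0,0.3,0,0,0,-1]
    - [-0.009,0,0.45,0,0,0,-1]
    - [-0.009,0,0.54,0,0,0,-1]
    - [-0.009,0,0.58,0,0,0,-1]

```text
clock: 8.25
tool_pos: [0.561, -0.1311, 0.0622]
tool_rot: [1.0, 0.023, 0.0, 0.0]
contact_force: [-0.4, 0.2, -1.3]
grip_width: 0.0181
```

Run:
```python
from h import *
img=cams.snapshot("scene")
img=cams.snapshot("scene");img2=cams.snapshot("wrist")
s=manip.read_state();print(s["tool_pos"],s["contact_force"],s["ft_torque"])
o=np.zeros((420,800,3),np.uint8);x=cv2.resize(img[190:300,140:260],None,fx=3.3,fy=3.3,interpolation=2);o[:363,:396]=x[:363,:396];y=img2[0:420,80:480];o[:,400:]=y
cv2.imwrite("pics/c8.png",o)
```

```text
[ 0.56118769 -0.13118303  0.06273761] [ 0.02669257 -0.14778975 -2.95024931] [-0.07679677 -0.00549902  0.02411012]
```

View pics/c8.png

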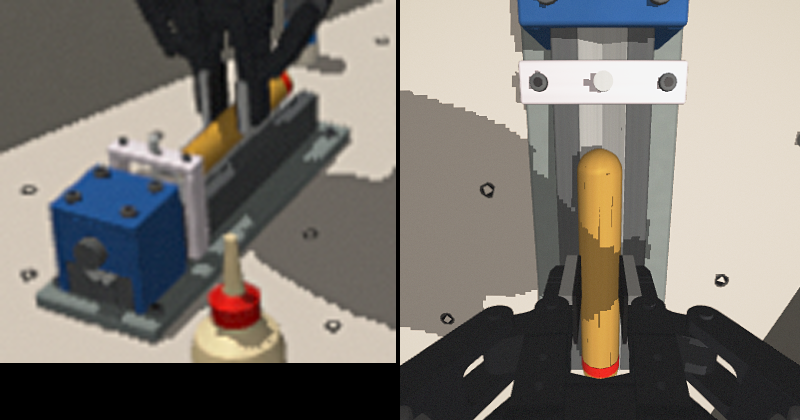

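Emit:
jog_arm:
  steps:
    - [0,0,0.01,0,0,0,-1]
    - [0,0,0.02,0,0,0,-1]
    - [0,0,0.03,0,0,0,-1]
    - [0,0,0.035,0,0,0,-1]
    - [0,0,0.035,0,0,0,-1]

```text
clock: 8.9
tool_pos: [0.5609, -0.1311, 0.0588]
tool_rot: [1.0, 0.024, -0.0, -0.0]
contact_force: [0.1, 0.5, -1.8]
grip_width: 0.0178
```

Emit:
jog_arm:
  steps:
    - [0,0,0.005,0,0,0,-1]
    - [0,0,0.01,0,0,0,-1]
    - [0,0,0.015,0,0,0,-1]
    - [0,0,0.015,0,0,0,-1]
    - [0,0,0.015,0,0,0,-1]

```text
clock: 9.4
tool_pos: [0.5616, -0.1312, 0.0576]
tool_rot: [1.0, 0.023, 0.001, 0.0]
contact_force: [4.0, 1.6, 3.6]
grip_width: 0.0181
```

Emit:
jog_arm:
  steps:
    - [0.005,0,0.01,0,0,0,-0.5]
    - [0.005,0,0.01,0,0,0,-0.3]
    - [0.005,0,0.01,0,0,0,0]
    - [0.005,0,0.01,0,0,0,0]
    - [0.005,0,0.01,0,0,0,0]

```text
clock: 9.9
tool_pos: [0.5612, -0.131, 0.0562]
tool_rot: [1.0, 0.023, -0.0, -0.0]
contact_force: [-0.7, -0.2, 0.3]
grip_width: 0.043
```

Run:
```python
from h import *
img=cams.snapshot("scene");c=cal("wrist");img2=cams.snapshot("wrist");cv2.imwrite("pics/w9.png",img2)
s=manip.read_state();print(s["tool_pos"],s["contact_force"],s["grip_width"])
o=np.zeros((420,800,3),np.uint8);x=cv2.resize(img[190:300,140:260],None,fx=3.3,fy=3.3,interpolation=2);o[:363,:396]=x[:363,:396];y=img2[0:420,80:480];o[:,400:]=y
cv2.imwrite("pics/c9.png",o)
```

```text
[ 0.56133214 -0.13105306  0.05626098] [ 0.37094783  0.07233936 -0.82764643] 0.042641653562807885
```

View pics/c9.png

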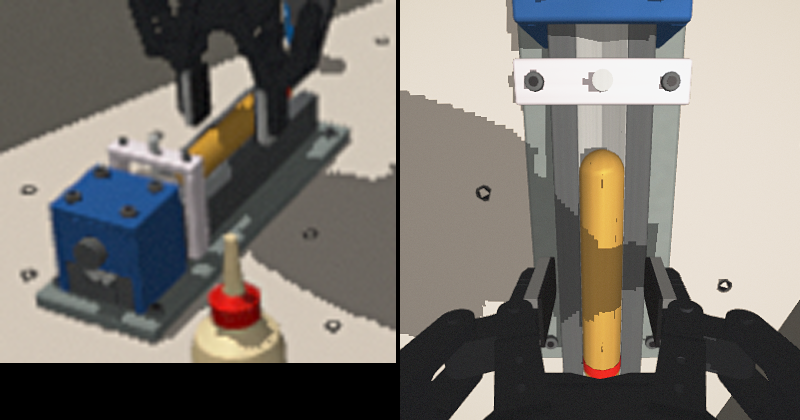

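Emit:
jog_arm:
  steps:
    - [0,0,-0.08,0,0,0,0.2]
    - [0,0,-0.25,0,0,0,0.2]
    - [0,0,-0.45,0,0,0,0.2]
    - [0,0,-0.6,0,0,0,0.2]
    - [0,0,-0.6,0,0,0,0.2]

```text
clock: 10.5
tool_pos: [0.5627, -0.1314, 0.1187]
tool_rot: [1.0, 0.023, 0.002, 0.001]
contact_force: [-0.1, 0.2, 0.1]
grip_width: 0.0514
```

Emit:
jog_arm:
  steps:
    - [0,0.2,0,0,0,0,-0.5]
    - [0,0.4,0,0,0,0,-1]
    - [0,0.6,0,0,0,0,-1]
    - [0,0.8,0,0,0,0,-1]
    - [0,0.85,0,0,0,0,-1]

```text
clock: 11.0
tool_pos: [0.5654, -0.2176, 0.116]
tool_rot: [1.0, 0.023, 0.0, 0.0]
contact_force: [0.6, 0.9, -0.3]
grip_width: 0.0001
```

Run:
```python
from h import *
from fit import fit
for i in range(3): cams.snapshot("wrist")
c=cal("wrist");img2=cams.snapshot("wrist");cv2.imwrite("pics/w10.png",img2)
s=manip.read_state();print(s["tool_pos"],s["contact_force"],s["grip_width"],s["clock"])
T=R.from_quat(s["tool_rot"])
print("tailpix pred",w2px([s["tool_pos"]*0+[.5616+.06*.045,-.131-.06,.05]],c))
for n in("pin_tail","pin_nose","pin"):
    for d in models.spot_point(n,"wrist")[:2]:print(n,d["score"],toworld(d["at"],c),T.inv().apply(toworld(d["at"],c)-s["tool_pos"]))
```

```text
[ 0.5650771  -0.21524528  0.11602718] [-0.11166743  0.46712266 -0.41417136] 7.811967046116864e-05 11.2
tailpix pred [[281.11736321 195.51230575]]
pin_tail 0.81 [ 0.56402159 -0.18690446  0.03658558] [ 0.00032791 -0.02832032  0.07945524]
pin 0.92 [ 0.56255113 -0.13186417  0.03792127] [ 0.00144173 -0.08336962  0.07814571]
```

View pics/w10.png

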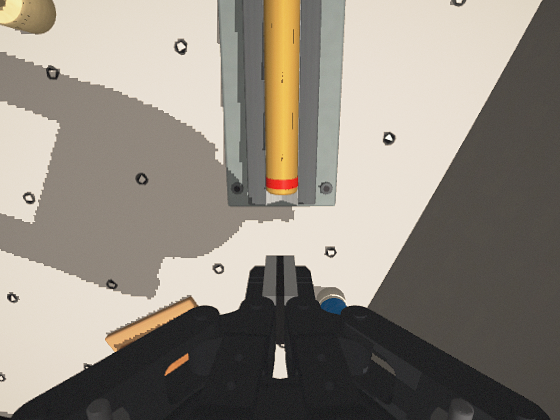

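Emit:
jog_arm:
  steps:
    - [0.015,0,0.15,0,0,0,-1]
    - [0.015,0,0.3,0,0,0,-1]
    - [0.015,0,0.45,0,0,0,-1]
    - [0.015,0,0.58,0,0,0,-1]
    - [0.015,0,0.59,0,0,0,-1]

```text
clock: 11.85
tool_pos: [0.5656, -0.2153, 0.0548]
tool_rot: [1.0, 0.023, -0.002, -0.001]
contact_force: [0.8, 0.7, 0.2]
grip_width: 0.0
```

Run:
```python
from h import *
for i in range(3): cams.snapshot("wrist")
c=cal("wrist");img2=cams.snapshot("wrist");cv2.imwrite("pics/w11.png",img2)
s=manip.read_state();print(s["tool_pos"],s["contact_force"],s["grip_width"],s["clock"])
K=c;print(px2plane([[282.5,177]],.05,c))
```

```text
[ 0.56718188 -0.2160255   0.05759764] [ 0.4826611  -0.63127225  0.03558658] -0.0001849842759246302 12.05
[[ 0.56531697 -0.16635559  0.05      ]]
```

View pics/w11.png

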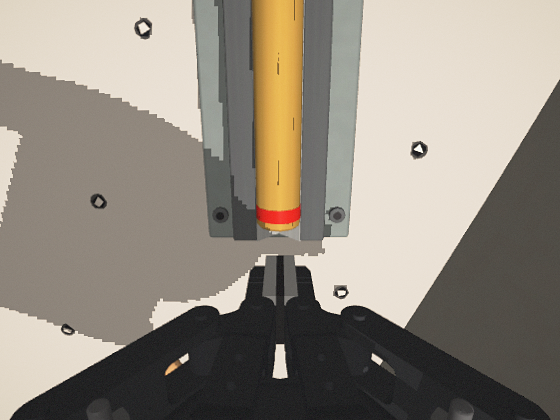

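Run:
```python
from h import *
c=cal("wrist");s=manip.read_state();T=R.from_quat(s["tool_rot"])
for z in(.05,.04):
  P=px2plane([[278.5,231]],z,c)[0];print(P,T.inv().apply(P-s["tool_pos"]))
print(s["tool_pos"],w2px([s["tool_pos"]+T.apply([0,-.011,.017])],c))
```

```text
[ 0.56501967 -0.19057481  0.05      ] [-0.0009695  -0.02552547  0.00759259]
[ 0.56518502 -0.19468595  0.04      ] [-0.00100135 -0.02141292  0.01759332]
[ 0.56718188 -0.2160255   0.05759764] [[280.61911369 251.77410572]]
```

Emit:
jog_arm:
  steps:
    - [-0.01,0,0.02,0,0,0,-1]
    - [-0.01,-0.03,0.02,0,0,0,-1]
    - [-0.01,-0.06,0.02,0,0,0,-1]
    - [-0.01,-0.09,0.02,0,0,0,-1]
    - [-0.01,-0.12,0.02,0,0,0,-1]

```text
clock: 12.55
tool_pos: [0.5654, -0.2036, 0.0554]
tool_rot: [1.0, 0.024, 0.0, 0.0]
contact_force: [-0.1, 0.1, 0.9]
grip_width: 0.0002
```

Emit:
jog_arm:
  steps:
    - [0,-0.02,0,0,0,0,-1]
    - [0,-0.04,0,0,0,0,-1]
    - [0,-0.06,0,0,0,0,-1]
    - [0,-0.08,0,0,0,0,-1]
    - [0,-0.1,0,0,0,0,-1]

```text
clock: 13.05
tool_pos: [0.5649, -0.1939, 0.0553]
tool_rot: [1.0, 0.023, 0.0, 0.0]
contact_force: [0.3, -1.9, 2.1]
grip_width: 0.0
```

Emit:
jog_arm:
  steps:
    - [0,-0.02,0,0,0,0,-1]
    - [0,-0.04,0,0,0,0,-1]
    - [0,-0.06,0,0,0,0,-1]
    - [0,-0.08,0,0,0,0,-1]
    - [0,-0.1,0,0,0,0,-1]

```text
clock: 13.55
tool_pos: [0.5644, -0.1838, 0.0553]
tool_rot: [1.0, 0.023, 0.0, 0.0]
contact_force: [0.1, -2.3, 1.6]
grip_width: 0.0
```

Run:
```python
from h import *
img=cams.snapshot("scene");c=cal("wrist");img2=cams.snapshot("wrist");cv2.imwrite("pics/w9.png",img2)
s=manip.read_state();print(s["tool_pos"],s["contact_force"],s["grip_width"])
o=np.zeros((420,800,3),np.uint8);x=cv2.resize(img[190:300,140:260],None,fx=3.3,fy=3.3,interpolation=2);o[:363,:396]=x[:363,:396];y=img2[0:420,80:480];o[:,400:]=y
cv2.imwrite("pics/c12.png",o)
```

```text
[ 0.56436515 -0.18361445  0.05526532] [-0.69534134  0.53912899  0.49850163] -6.466309921214802e-05
```

View pics/c12.png

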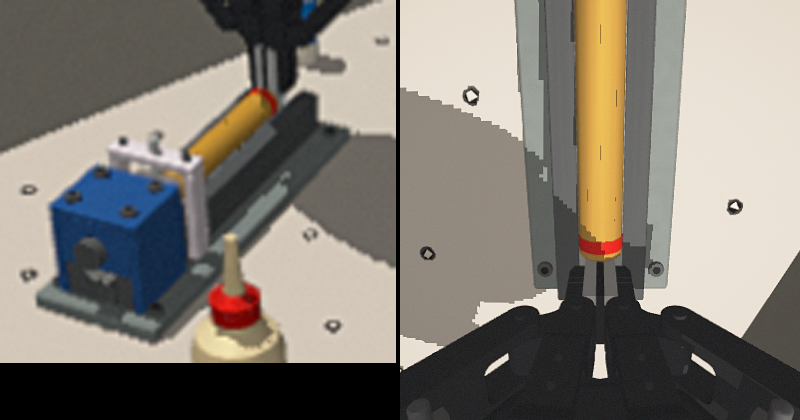

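Emit:
jog_arm:
  steps:
    - [0,-0.02,0,0,0,0,-1]
    - [0,-0.04,0,0,0,0,-1]
    - [0,-0.06,0,0,0,0,-1]
    - [0,-0.08,0,0,0,0,-1]
    - [0,-0.1,0,0,0,0,-1]

```text
clock: 14.15
tool_pos: [0.564, -0.1739, 0.0553]
tool_rot: [1.0, 0.024, 0.0, 0.0]
contact_force: [-0.1, -7.7, 1.0]
grip_width: -0.0001
```

Emit:
jog_arm:
  steps:
    - [0,-0.02,0,0,0,0,-1]
    - [0,-0.04,0,0,0,0,-1]
    - [0,-0.06,0,0,0,0,-1]
    - [0,-0.08,0,0,0,0,-1]
    - [0,-0.1,0,0,0,0,-1]

```text
clock: 14.65
tool_pos: [0.5636, -0.1642, 0.0554]
tool_rot: [1.0, 0.024, 0.0, 0.0]
contact_force: [-0.7, -6.1, 1.4]
grip_width: 0.0001
```

Emit:
jog_arm:
  steps:
    - [0,-0.015,0,0,0,0,-1]
    - [0,-0.03,0,0,0,0,-1]
    - [0,-0.045,0,0,0,0,-1]
    - [0,-0.06,0,0,0,0,-1]
    - [0,-0.07,0,0,0,0,-1]

```text
clock: 15.15
tool_pos: [0.5632, -0.1571, 0.0554]
tool_rot: [1.0, 0.024, 0.0, 0.0]
contact_force: [0.1, -6.0, 0.2]
grip_width: -0.0
```

Run:
```python
from h import *
img=cams.snapshot("scene");c=cal("wrist");img2=cams.snapshot("wrist");cv2.imwrite("pics/w13.png",img2)
s=manip.read_state();print(s["tool_pos"],s["contact_force"],s["clock"])
o=np.zeros((420,800,3),np.uint8);x=cv2.resize(img[190:300,140:260],None,fx=3.3,fy=3.3,interpolation=2);o[:363,:396]=x[:363,:396];y=img2[0:420,80:480];o[:,400:]=y
cv2.imwrite("pics/c13.png",o)
```

```text
[ 0.56314211 -0.15696641  0.05532729] [-1.5052367  -2.43514     0.18149891] 15.25
```

View pics/c13.png

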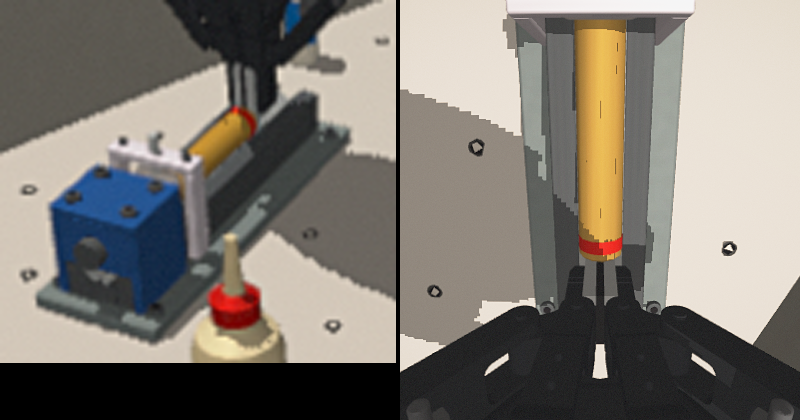

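Emit:
jog_arm:
  steps:
    - [0,-0.006,0,0,0,0,-1]
    - [0,-0.012,0,0,0,0,-1]
    - [0,-0.018,0,0,0,0,-1]
    - [0,-0.024,0,0,0,0,-1]
    - [0,-0.03,0,0,0,0,-1]

```text
clock: 15.75
tool_pos: [0.5631, -0.1542, 0.0554]
tool_rot: [1.0, 0.024, 0.0, 0.0]
contact_force: [-0.2, -5.0, 1.0]
grip_width: 0.0001
```

Emit:
jog_arm:
  steps:
    - [0,-0.003,0,0,0,0,-1]
    - [0,-0.006,0,0,0,0,-1]
    - [0,-0.009,0,0,0,0,-1]
    - [0,-0.012,0,0,0,0,-1]
    - [0,-0.015,0,0,0,0,-1]

```text
clock: 16.25
tool_pos: [0.563, -0.1527, 0.0553]
tool_rot: [1.0, 0.024, 0.0, 0.0]
contact_force: [0.1, -5.4, 1.5]
grip_width: 0.0001
```

Emit:
jog_arm:
  steps:
    - [0,-0.003,0,0,0,0,-1]
    - [0,-0.006,0,0,0,0,-1]
    - [0,-0.009,0,0,0,0,-1]
    - [0,-0.012,0,0,0,0,-1]
    - [0,-0.015,0,0,0,0,-1]

```text
clock: 16.75
tool_pos: [0.5629, -0.1512, 0.0553]
tool_rot: [1.0, 0.024, 0.0, 0.0]
contact_force: [-0.3, -5.7, 0.2]
grip_width: 0.0001
```

Emit:
jog_arm:
  steps:
    - [0,-0.002,0,0,0,0,-1]
    - [0,-0.004,0,0,0,0,-1]
    - [0,-0.006,0,0,0,0,-1]
    - [0,-0.008,0,0,0,0,-1]
    - [0,-0.008,0,0,0,0,-1]

```text
clock: 17.25
tool_pos: [0.5628, -0.1503, 0.0553]
tool_rot: [1.0, 0.024, 0.0, 0.0]
contact_force: [0.3, -4.9, 0.9]
grip_width: -0.0002
```

Emit:
jog_arm:
  steps:
    - [0,-0.002,0,0,0,0,-1]
    - [0,-0.004,0,0,0,0,-1]
    - [0,-0.006,0,0,0,0,-1]
    - [0,-0.008,0,0,0,0,-1]
    - [0,-0.008,0,0,0,0,-1]

```text
clock: 17.75
tool_pos: [0.5628, -0.1495, 0.0553]
tool_rot: [1.0, 0.024, 0.0, 0.0]
contact_force: [-1.0, -5.0, 1.4]
grip_width: -0.0002
```

Emit:
jog_arm:
  steps:
    - [0,-0.002,0,0,0,0,-1]
    - [0,-0.004,0,0,0,0,-1]
    - [0,-0.006,0,0,0,0,-1]
    - [0,-0.008,0,0,0,0,-1]
    - [0,-0.009,0,0,0,0,-1]

```text
clock: 18.25
tool_pos: [0.5627, -0.1486, 0.0553]
tool_rot: [1.0, 0.024, 0.0, 0.0]
contact_force: [0.5, -5.6, 0.9]
grip_width: 0.0001
```

Emit:
jog_arm:
  steps:
    - [0,-0.002,0,0,0,0,-1]
    - [0,-0.004,0,0,0,0,-1]
    - [0,-0.006,0,0,0,0,-1]
    - [0,-0.008,0,0,0,0,-1]
    - [0,-0.009,0,0,0,0,-1]

```text
clock: 18.75
tool_pos: [0.5628, -0.1477, 0.0553]
tool_rot: [1.0, 0.023, 0.0, 0.0]
contact_force: [-0.8, -5.5, 0.0]
grip_width: 0.0001
```

Emit:
jog_arm:
  steps:
    - [0,-0.002,0,0,0,0,-1]
    - [0,-0.004,0,0,0,0,-1]
    - [0,-0.006,0,0,0,0,-1]
    - [0,-0.008,0,0,0,0,-1]
    - [0,-0.009,0,0,0,0,-1]

```text
clock: 19.25
tool_pos: [0.5627, -0.1468, 0.0553]
tool_rot: [1.0, 0.023, 0.0, 0.0]
contact_force: [-1.8, -5.2, 0.4]
grip_width: -0.0003
```

Emit:
jog_arm:
  steps:
    - [0,-0.002,0,0,0,0,-1]
    - [0,-0.004,0,0,0,0,-1]
    - [0,-0.006,0,0,0,0,-1]
    - [0,-0.008,0,0,0,0,-1]
    - [0,-0.009,0,0,0,0,-1]

```text
clock: 19.75
tool_pos: [0.5626, -0.1459, 0.0553]
tool_rot: [1.0, 0.024, 0.0, 0.0]
contact_force: [-0.4, -6.0, 0.2]
grip_width: -0.0
```

Emit:
jog_arm:
  steps:
    - [0,-0.002,0,0,0,0,-1]
    - [0,-0.004,0,0,0,0,-1]
    - [0,-0.006,0,0,0,0,-1]
    - [0,-0.008,0,0,0,0,-1]
    - [0,-0.009,0,0,0,0,-1]

```text
clock: 20.25
tool_pos: [0.5625, -0.145, 0.0553]
tool_rot: [1.0, 0.023, -0.0, 0.0]
contact_force: [-0.3, -6.7, 0.9]
grip_width: 0.0001
```

Emit:
jog_arm:
  steps:
    - [0,-0.002,0,0,0,0,-1]
    - [0,-0.004,0,0,0,0,-1]
    - [0,-0.006,0,0,0,0,-1]
    - [0,-0.008,0,0,0,0,-1]
    - [0,-0.009,0,0,0,0,-1]

```text
clock: 20.75
tool_pos: [0.5625, -0.1441, 0.0553]
tool_rot: [1.0, 0.024, 0.0, 0.0]
contact_force: [-1.0, -5.0, 1.0]
grip_width: 0.0001
```

Emit:
jog_arm:
  steps:
    - [0,-0.002,0,0,0,0,-1]
    - [0,-0.004,0,0,0,0,-1]
    - [0,-0.006,0,0,0,0,-1]
    - [0,-0.008,0,0,0,0,-1]
    - [0,-0.009,0,0,0,0,-1]

```text
clock: 21.25
tool_pos: [0.5625, -0.1432, 0.0553]
tool_rot: [1.0, 0.023, -0.0, 0.0]
contact_force: [-0.5, -4.7, -0.6]
grip_width: -0.0004
```

Emit:
jog_arm:
  steps:
    - [0,-0.002,0,0,0,0,-1]
    - [0,-0.004,0,0,0,0,-1]
    - [0,-0.006,0,0,0,0,-1]
    - [0,-0.008,0,0,0,0,-1]
    - [0,-0.009,0,0,0,0,-1]

```text
clock: 21.75
tool_pos: [0.5625, -0.1423, 0.0553]
tool_rot: [1.0, 0.024, 0.0, 0.0]
contact_force: [-0.6, -5.6, -0.6]
grip_width: -0.0003
```

Emit:
jog_arm:
  steps:
    - [0,-0.002,0,0,0,0,-1]
    - [0,-0.004,0,0,0,0,-1]
    - [0,-0.006,0,0,0,0,-1]
    - [0,-0.008,0,0,0,0,-1]
    - [0,-0.009,0,0,0,0,-1]

```text
clock: 22.25
tool_pos: [0.5624, -0.1414, 0.0553]
tool_rot: [1.0, 0.024, 0.0, 0.0]
contact_force: [-1.0, -5.3, 1.3]
grip_width: -0.0
```

Emit:
jog_arm:
  steps:
    - [0,-0.002,0,0,0,0,-1]
    - [0,-0.004,0,0,0,0,-1]
    - [0,-0.006,0,0,0,0,-1]
    - [0,-0.008,0,0,0,0,-1]
    - [0,-0.009,0,0,0,0,-1]

```text
clock: 22.75
tool_pos: [0.5624, -0.1405, 0.0553]
tool_rot: [1.0, 0.024, 0.0, 0.0]
contact_force: [-1.0, -4.9, 0.1]
grip_width: -0.0001
```

Emit:
jog_arm:
  steps:
    - [0,-0.002,0,0,0,0,-1]
    - [0,-0.004,0,0,0,0,-1]
    - [0,-0.006,0,0,0,0,-1]
    - [0,-0.008,0,0,0,0,-1]
    - [0,-0.009,0,0,0,0,-1]

```text
clock: 23.25
tool_pos: [0.5623, -0.1396, 0.0553]
tool_rot: [1.0, 0.024, -0.0, 0.0]
contact_force: [0.1, -5.3, 0.3]
grip_width: 0.0005
```

Emit:
jog_arm:
  steps:
    - [0,-0.002,0,0,0,0,-1]
    - [0,-0.004,0,0,0,0,-1]
    - [0,-0.006,0,0,0,0,-1]
    - [0,-0.008,0,0,0,0,-1]
    - [0,-0.009,0,0,0,0,-1]

```text
clock: 23.75
tool_pos: [0.5623, -0.1387, 0.0553]
tool_rot: [1.0, 0.023, 0.0, 0.0]
contact_force: [-1.2, -5.2, -0.3]
grip_width: -0.0002
```

Emit:
jog_arm:
  steps:
    - [0,-0.002,0,0,0,0,-1]
    - [0,-0.004,0,0,0,0,-1]
    - [0,-0.006,0,0,0,0,-1]
    - [0,-0.008,0,0,0,0,-1]
    - [0,-0.009,0,0,0,0,-1]

```text
clock: 24.25
tool_pos: [0.5622, -0.1378, 0.0553]
tool_rot: [1.0, 0.023, -0.0, 0.0]
contact_force: [-0.3, -5.4, 0.3]
grip_width: 0.0001
```

Emit:
jog_arm:
  steps:
    - [0,-0.002,0,0,0,0,-1]
    - [0,-0.004,0,0,0,0,-1]
    - [0,-0.006,0,0,0,0,-1]
    - [0,-0.008,0,0,0,0,-1]
    - [0,-0.009,0,0,0,0,-1]

```text
clock: 24.75
tool_pos: [0.5623, -0.1371, 0.0553]
tool_rot: [1.0, 0.024, 0.0, 0.0]
contact_force: [-1.8, -7.9, 0.8]
grip_width: 0.0001
```

Emit:
jog_arm:
  steps:
    - [0,-0.001,0,0,0,0,-1]
    - [0,-0.002,0,0,0,0,-1]
    - [0,-0.003,0,0,0,0,-1]
    - [0,-0.003,0,0,0,0,-1]
    - [0,-0.003,0,0,0,0,-1]

```text
clock: 25.25
tool_pos: [0.5623, -0.137, 0.0553]
tool_rot: [1.0, 0.024, 0.0, 0.0]
contact_force: [-1.0, -10.5, -0.1]
grip_width: 0.0002
```

Emit:
jog_arm:
  steps:
    - [0,-0.001,0,0,0,0,-1]
    - [0,-0.002,0,0,0,0,-1]
    - [0,-0.003,0,0,0,0,-1]
    - [0,-0.003,0,0,0,0,-1]
    - [0,-0.003,0,0,0,0,-1]

```text
clock: 25.75
tool_pos: [0.5623, -0.1369, 0.0554]
tool_rot: [1.0, 0.024, 0.0, 0.0]
contact_force: [-1.7, -12.4, 0.2]
grip_width: 0.0003
```

Emit:
jog_arm:
  steps:
    - [0,0.005,0,0,0,0,-1]
    - [0,0.02,0,0,0,0,-1]
    - [0,0.06,0,0,0,0,-1]
    - [0,0.15,0,0,0,0,-1]
    - [0,0.25,0,0,0,0,-1]

```text
clock: 26.25
tool_pos: [0.5634, -0.1617, 0.0553]
tool_rot: [1.0, 0.024, -0.0, -0.0]
contact_force: [-0.0, 0.0, 0.3]
grip_width: 0.0001
```

Emit:
jog_arm:
  steps:
    - [0,0.05,-0.2,0,0,0,-1]
    - [0,0.1,-0.45,0,0,0,-1]
    - [0,0.15,-0.7,0,0,0,-1]
    - [0,0.2,-0.9,0,0,0,-1]
    - [0,0.2,-0.9,0,0,0,-1]

```text
clock: 26.75
tool_pos: [0.5658, -0.183, 0.148]
tool_rot: [1.0, 0.023, 0.002, 0.001]
contact_force: [-0.1, -0.6, -0.0]
grip_width: -0.0004
```

Run:
```python
from h import *
for i in range(3): cams.snapshot("wrist")
img=cams.snapshot("scene");c=cal("wrist");img2=cams.snapshot("wrist");cv2.imwrite("pics/w14.png",img2)
s=manip.read_state();print(s["tool_pos"],s["contact_force"],s["clock"])
for n in("pin_tail","pin"):
    for d in models.spot_point(n,"wrist")[:2]:print(n,d["score"],toworld(d["at"],c))
o=np.zeros((420,800,3),np.uint8);x=cv2.resize(img[190:300,140:260],None,fx=3.3,fy=3.3,interpolation=2);o[:363,:396]=x[:363,:396];y=img2[0:420,80:480];o[:,400:]=y
cv2.imwrite("pics/c14.png",o)
t=cams.snapshot("top")
for n,p in(("weight",(.3948,-.0841)),("oil",(.415,.093)),("glue",(.611,-.29))):
    ct=cal("top");print(n,p,[toworld(d["at"],ct).round(3) for d in models.spot_point(n,"top")[:1]])
```

```text
[ 0.56369358 -0.1810755   0.14435633] [-0.95727193  0.46436427 -0.3979703 ] 27.0
pin_tail 0.94 [ 0.560007   -0.12657111  0.0374717 ]
pin 0.92 [ 0.55592191 -0.06744306  0.03880422]
weight (0.3948, -0.0841) []
oil (0.415, 0.093) []
glue (0.611, -0.29) [array([ 0.611, -0.29 ,  0.001])]
```

View pics/c14.png

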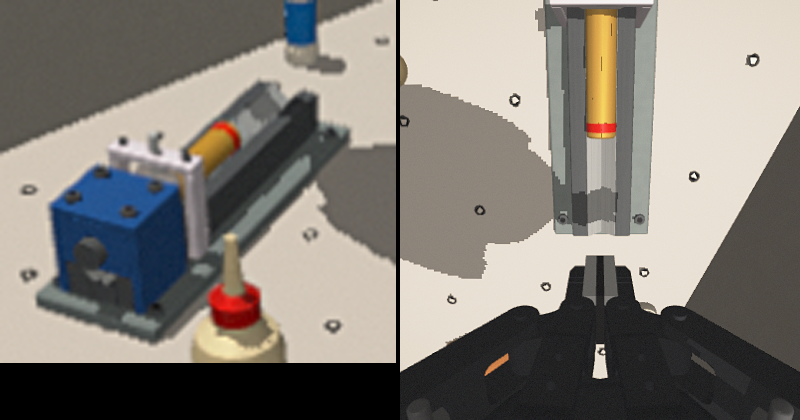

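```bash
python3 -c "
from rig import order,manip
print(manip.read_state()['clock'],order.sign_off())"
```

```text
the job is handed in; nothing more can be done
27.3 None
```

I took the brass pin from its rest, laid it in the groove with its nose short of the bridge, and let go. I then pushed it with shut fingers under the shoe and into the hood until it met the stop. The job was handed in at 27.3 s of the 54 s allowed; no verdict is reported.

- **Push force:** It was about 2 N before the shoe and 5–6 N under it. It rose to 7.9, 10.5 and 12.4 N over the last 0.9 + 0.3 + 0.3 mm steps while the pin all but stopped. That puts about 7 N on the stop. I could only read the force at the end of each call, so brief peaks in between were not seen.
- **Pin seated:** After I backed off, the wrist picture showed the pin lying straight in the groove. Its tail was at y ≈ -0.1266 m, against -0.126 m at the end of the push, so it stayed put. The gripper was clear and the force reading was near zero.
- **Bystanders:** The network found the glue stick where it started. In the last check it did not find the weight or the oil bottle in the top picture. The arm never came near them; the bottle was only partly in the last scene picture, and I did not measure either one.
- **Odd reading:** The gripper showed about 17.6 mm while holding the 20 mm pin. I never found out why, but the grip held.

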